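# Prise open the drawer pocket and stow the padlock

### The job

With the scraper's blade, not with the gripper itself, prise up the steel flap that covers the pocket in the open hardware drawer and swing it up until it leans back past upright. Lay the scraper down on the bench beside the drawer, then lower the padlock into the pocket without dropping it, and leave the flap standing open and the other hardware where it lies.

Things in the scene. Friction and masses are not known exactly. Their poses are not given: they have to be found in the camera images.
- drawer: Half-open wooden drawer with a galvanised liner, fixed on the bench. Origin on the bench top below the middle of the covered pocket's front face; x away from the robot, y left, z up. In mm: sides y +-190 to 200, 46 high; front board x -156 to -144, 36 high; liner floor z 6; open front tray x -144 to 0; open side bins beside the pocket; cabinet x 195 to 375, y +-225, 130 high.
- sill (a point): Top middle of the pocket's front wall (a sill 3 mm thick), 46 mm above the bench; axes as the drawer's. Between it and the shut flap's underside (58 mm above the bench) runs a slot 12 mm high and 150 mm wide, open to the front tray, too low for fingers. This point is on the wall's outer face.
- flap (a joint): Angle of the steel flap over the pocket: 0 = shut (level), 1.57 = upright, stop at 2.0 (leaning back towards the cabinet). It swings up about its far edge. A stiff hinge and catch: it takes about 3 N at the lip to lift and stays wherever it is left.
- lip (a point): Middle of the flap's free front edge, at its underside. The flap is a 3 mm steel plate, 126 mm from hinge to lip, 156 mm wide; shut, its underside is 58 mm above the bench and its lip is flush with the pocket's front face. Axes turn with the flap: x from lip to hinge, y along the hinge, z out of its upper face.
- hinge_mid (a point): Middle of the flap's hinge line (which runs along y), at the height of the shut flap's underside. Axes turn with the flap.
- pocket (a point): Centre of the pocket's inner floor, 6 mm above the bench; axes as the drawer's. The pocket is empty, inside 123 mm (x) by 150 mm (y); side and back walls reach 52 mm above its floor.
- scraper: Scraper, dark wooden handle and stiff flat steel blade, 195 mm long, on the bench left or right of the drawer, blade pointing away from the robot. Origin on its underside at the grip point, near its centre of mass; x to the blade tip, z up. In mm: handle x -80 to 30, 26 wide, z 0 to 30; blade x 30 to 115, 40 wide, z 0 to 3 (level with the handle's underside). About 160 g.
- blade_tip (a point): Middle of the blade's front edge, at mid thickness: 115 mm ahead of the scraper's origin, 1.5 mm above its underside; axes as the scraper's.
- padlock: Laminated steel padlock lying flat in the drawer's front tray. Origin under the middle of its body; x towards the shackle, y across, z up. Body 60 (x) by 50 (y) by 26 mm (z); the shackle, 43 mm wide and 9 mm thick, reaches to x 63. About 350 g.
- padlock_center (a point): Centre of the padlock's body, 13 mm above its underside.
- barrel_bolt: Chrome barrel bolt, 90 by 34 mm, 19 mm high, lying in the front tray; origin under its middle. To be left alone.
- ring_handle: Cast iron ring handle, about 64 mm across, 15 mm high, lying in the front tray; origin under its round back plate. To be left alone.
- t_hinge: Green-painted T-hinge, 183 mm long, 100 mm wide, 12 mm high, on the bench on the other side of the drawer from the scraper; origin under its strap. To be left alone.
- cup_hook0: Galvanised cup hook, 74 mm long, in the left side bin of the drawer. To be left alone.
- cup_hook1: Second galvanised cup hook, beside the first. To be left alone.
- jar: Closed glass jar, 72 mm across, 95 mm high, on the bench to the left, far from the robot; origin under its middle. To be left alone.
There are look-alikes about, which are no part of the job. What is shaped like the padlock but brown or purple is not meant.

How it is judged:
On the way, in this order (a step that is already met when the one before it is completed fails the run):
1. the flap is raised more than 0.2 rad with the scraper against it (value of joint flap above 0.2 rad and contact force between scraper and flap above 0.2 N), for 0.05 s.
2. the flap leans back past upright (more than 1.6 rad) (value of joint flap above 1.6 rad), for 0.2 s.
3. the scraper lies on the bench beside the drawer (height (world z) of each of scraper, blade_tip below 0.032 m and linear speed of scraper below 0.02 m/s and (y of scraper in the frame of drawer above 0.21 m or y of scraper in the frame of drawer below -0.21 m) and (y of blade_tip in the frame of drawer above 0.2 m or y of blade_tip in the frame of drawer below -0.2 m)), for 0.2 s.
4. the padlock is in the pocket (x of padlock_center in the frame of pocket between -0.055 and 0.055 m and y of padlock_center in the frame of pocket between -0.07 and 0.07 m and z of padlock_center in the frame of pocket below 0.035 m), for 0.1 s.
At the end, for the whole second after the job is handed in: Flap open past upright (over 1.57 rad); padlock at rest in the pocket, its centre under 35 mm above the floor, within 55 mm (x) and 70 mm (y) of the middle; scraper still, on the bench beside the drawer, grip point and blade tip outside its sides and under 32 mm high (all of step 3 and all of step 4 and value of joint flap above 1.57 rad and linear speed of padlock below 0.02 m/s); the robot touches nothing.
It fails at once if the gripper or arm pushes on the flap (over 2 N) while it is less than 1.5 rad open (value of joint flap below 1.5 rad and contact force between any of the fingers, the arm and flap above 2 N).
It fails at once if the padlock is dropped into the pocket (faster than 0.75 m/s there) (x of padlock_center in the frame of pocket between -0.055 and 0.055 m and y of padlock_center in the frame of pocket between -0.07 and 0.07 m and z of padlock_center in the frame of pocket below 0.06 m and linear speed of padlock above 0.75 m/s).
It fails at once if another piece of hardware or the jar is moved more than 30 mm (distance of any of barrel_bolt, ring_handle, t_hinge, cup_hook0, cup_hook1, jar from where it was at the start of the episode above 0.03 m).
It also fails if it takes over 64 s, if anything falls off the work surface, if the arm or the gripper's body presses on something with over 40 N, if the wrist force passes 120 N, or if a joint passes its speed limit or range.

### The arm

A 7-joint arm with a two-finger parallel gripper is mounted at the origin on the work surface. World frame = base frame: x ahead of the robot, y to its left, z up, the work surface at z = 0. Lengths are in m, angles in rad, forces in N, time in s.
With the tool pointing down it reaches from about 0.4 to 0.85 m from the base axis. Payload 10.4 kg.
Tool frame: the origin (TCP) lies between the finger pads; the fingertips stand ahead of it and the grasp point (between the pads) lies 5 mm behind it (manip.tip_extent is the z of the fingertips in the tool frame, in m); z points along the fingers, y is the line along which they close (so a half turn about z gives the same grasp; the last joint's range is limited). The gripper opens to 85 mm and grips with 20 to 120 N. Pads are 22 mm wide; open, the fingers measure 114 mm over their backs; the gripper's body (76 mm by 85 mm) begins 54 mm behind the grasp point. The pads swing forward as they close: fully open they stand 13 mm farther back than shut.
Start: joints at [-1.273, 0.332, -0.065, 1.46, 0.022, 1.35, -0.088], TCP at [0.197, 0.593, 0.245] pointing down, gripper open.
Joint ranges: [-2.6, 2.6], [-0.5, 2.12], [-1.47, 1.34], [0.16, 2.42], [-1.27, 4.41], [0.06, 2.06], [-2.6, 2.6]. Speed limits (rad/s): [2.22, 2.22, 2.79, 2.79, 3.14, 3.14, 3.14].

### API

Orientations are given as a unit quaternion [x, y, z, w].
In Python, from workcell import status, viewer, manip gives the robot as it stands.
- The arm moves only by the tool play_rows, never from a script. Its argument "plan" is one flat list of numbers, 7 for each row, row after row: the turn, a rotation vector about the tool's x, y, z in degrees, then the shift along the tool's x, y, z in m, then the opening, from 0 (shut) to 1 (fully open). In form: [ax, ay, az, dx, dy, dz, grip, ax, ay, az, dx, dy, dz, grip, ...]. A call has 1 to 20 rows; each row is the pose to reach, as a shift and turn from the pose commanded when the call began, along the tool's axes at that moment; what a row does not reach only later rows make up. A row lasts 1/8 s, in which the tool goes at most 62.5 mm and 10.7 degrees, less where a joint would pass 70% of its speed; a pose out of reach is approached as far as the arm can. A call with a gripper value outside its range is refused whole. The fingers move at their own pace and stop on an object; "squeeze" is the grip in N (left out, the last holds). Time passes only in rows, so rows that repeat a pose let the fingers close. It gives the time, the measured TCP pose, the force, the opening and the grip force at its end, in the units of the state.
- status.get_obs(): the state, without advancing time (a new reading comes with each control period).
- viewer.camera(name): name is "scene" or "top" or "wrist"; returns the picture (384x512x3 uint8, red, green, blue); there is no depth.
- viewer.camera_model(name): a dict with "fx", "fy", "cx", "cy" (pixels), "R" (3x3) and "t" (3): a world point X has camera coordinates R X + t. Camera axes: x right, y down, z forward; pixel columns grow to the right and rows downward; lengths in m; the calibration is good to about 2 mm. A picture is of the moment at which its call begins: read the wrist's pose just before it. camera_model takes no time and is no camera call; for the wrist camera it gives the pose at the moment of the call.
- manip.hand_in(): hands the job in; it is judged then, once.
The state is a dict: "clock": time; "joint_pos": joint angles; "joint_velocities": joint speeds; "tau": joint torques, N m; "position": TCP position; "ee_rot": TCP orientation; "ft_force": force on the tool from outside, world axes, zero at the start; "torque": the same for the moment, N m; "grip_width": opening from 0.0 (shut) to 1.0 (fully open); "grasp_force": force on a finger pad.
Only numpy, scipy, OpenCV 4.12 (cv2) and the standard library are available. Lean on these libraries where they do the work, as an engineer would, in place of code of your own. Each camera call takes 0.05 s, during which the arm holds its last target. There are 200 camera calls.

## Working session

There is one attempt and no reset: what is moved stays moved. The work goes in short steps, Python scripts to look and compute and a tool call to move; the robot and the scene stay as the last step left them, time stands still between calls to the robot, and variables do not carry over. Pictures are saved under pics/ and viewed, at most 12 in all, crops included, and the job is handed in when it is done.

Besides the shell and the picture viewer there is one more tool, called after "Call:" by a JSON object that holds its "api" and its "payload". play_rows: Moves the arm, as the interface text tells. Its arguments: {"type":"object","properties":{"plan":{"type":"array","items":{"type":"number"}},"squeeze":{"type":"number"}},"required":["plan"]}

```bash
ls; mkdir -p pics
python3 - <<'E'
from workcell import status, viewer, manip
import cv2,numpy as np
for n in ["scene","top"]:
    im=viewer.camera(n); cv2.imwrite(f"pics/{n}0.png",cv2.resize(im[:,:,::-1],(800,600),interpolation=cv2.INTER_CUBIC))
    m=viewer.camera_model(n); print(n,{k:np.round(v,4).tolist() for k,v in m.items()})
print(manip.tip_extent); o=status.get_obs(); print({k:np.round(v,3).tolist() for k,v in o.items()})
E
```

```text
pics
scene {'fx': 402.6223, 'fy': 402.6223, 'cx': 260.5561, 'cy': 193.4482, 'R': [[-0.8957, 0.4444, 0.0142], [0.3479, 0.7204, -0.5999], [-0.2769, -0.5324, -0.7999]], 't': [0.4482, -0.1182, 1.2388]}
top {'fx': 372.1623, 'fy': 372.1623, 'cx': 250.7993, 'cy': 188.0885, 'R': [[-0.0169, -0.9999, -0.001], [-0.9905, 0.0169, -0.1368], [0.1368, -0.0013, -0.9906]], 't': [-0.0007, 0.5011, 1.1327]}
0.014
{'clock': 0.1, 'joint_pos': [-1.273, 0.333, -0.065, 1.461, 0.022, 1.35, -0.089], 'joint_velocities': [-0.002, -0.001, -0.001, -0.002, -0.001, -0.0, 0.0], 'tau': [0.001, -62.675, 0.049, -39.243, 0.016, 0.007, 0.0], 'position': [0.197, 0.593, 0.245], 'ee_rot': [0.16, 0.987, -0.001, -0.0], 'ft_force': [0.407, 0.067, 0.495], 'torque': [-0.048, 0.002, 0.012], 'grasp_force': 0.0, 'grip_width': 0.999}
```

View pics/top0.png

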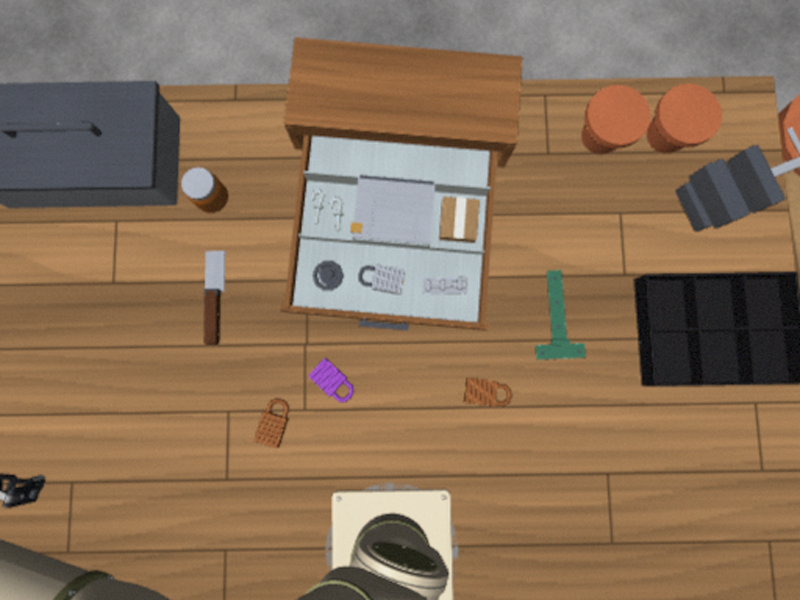

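View pics/scene0.png

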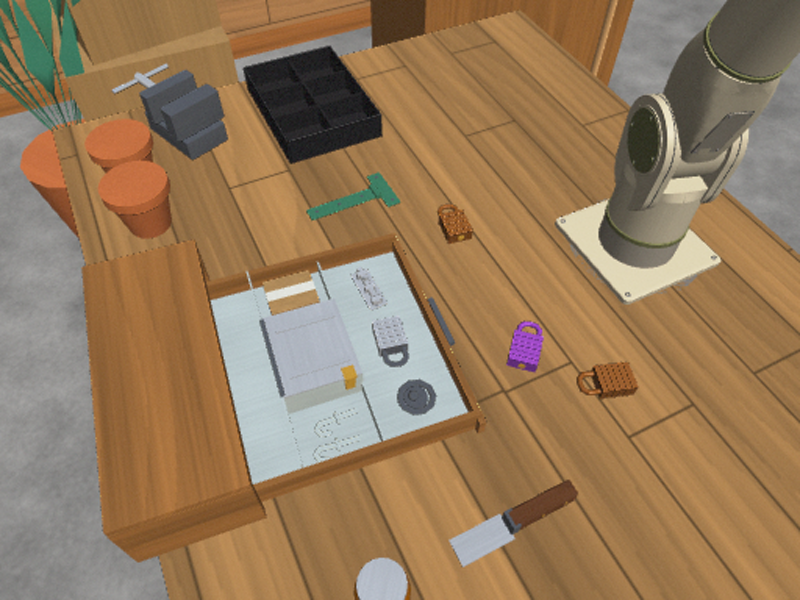

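The top view shows the scraper at (212,315) px with its tip at (215,251). The padlock is at (388,279) with its shackle pointing left, and the flap corners run from (357,177) to (434,246). The scene view agrees.

```bash
cat > h.py <<'E'
import numpy as np, cv2
from workcell import status, viewer, manip
from scipy.spatial.transform import Rotation as Rn
def ray(m,u,v,z):
    R=np.array(m["R"]);t=np.array(m["t"]);c=-R.T@t
    d=R.T@np.array([(u-m["cx"])/m["fx"],(v-m["cy"])/m["fy"],1]); return c+d*(z-c[2])/d[2]
E
python3 - <<'E'
from h import *
m=viewer.camera_model("top");ms=viewer.camera_model("scene");k=.64
for n,u,v,z in [("hend",211,344,.03),("joint",213,290,.03),("tip",215,251,.003),("FL",357,240,.061),("FR",434,246,.061),("BL",358,177,.061),("BR",435,181,.061),("pad",388,279,.032),("drFL",284,310,.046),("drFR",484,327,.046),("drBL",305,137,.046),("drBR",494,150,.046),("bolt",445,285,.02),("ring",328,275,.02),("jar",200,183,.095)]:
    print(n,np.round(ray(m,u*k,v*k,z),4))
print('scene')
for n,u,v,z in [("hend",573,490,.03),("tip",458,556,.003),("FL",357,390,.061),("FR",331,300,.061),("BL",286,396,.061),("BR",263,320,.061),("drFL",478,418,.046),("drFR",395,240,.046),("pad",391,333,.032)]:
    print(n,np.round(ray(ms,u*k,v*k,z),4))
t=viewer.camera("top");s=viewer.camera("scene")
a=cv2.resize(t[75:225,120:325,::-1],(800,585),interpolation=cv2.INTER_CUBIC); cv2.imwrite("pics/t1.png",a)
E
```

```text
hend [0.4071 0.3527 0.03  ]
joint [0.5157 0.3514 0.03  ]
tip [0.6019 0.3577 0.003 ]
FL [0.6066 0.0583 0.061 ]
FR [ 0.5918 -0.0943  0.061 ]
BL [0.7365 0.0551 0.061 ]
BR [ 0.7255 -0.0999  0.061 ]
pad [ 0.5319 -0.0019  0.032 ]
drFL [0.4709 0.2049 0.046 ]
drFR [ 0.4305 -0.1896  0.046 ]
drBL [0.8294 0.1646 0.046 ]
drBR [ 0.7946 -0.2243  0.046 ]
bolt [ 0.5195 -0.1177  0.02  ]
ring [0.5442 0.1205 0.02  ]
jar [0.7178 0.362  0.095 ]
scene
hend [0.4148 0.364  0.03  ]
tip [0.6027 0.3653 0.003 ]
FL [0.6343 0.0951 0.061 ]
FR [ 0.6046 -0.0825  0.061 ]
BL [0.7353 0.0574 0.061 ]
BR [ 0.7213 -0.0928  0.061 ]
drFL [0.486  0.2115 0.046 ]
drFR [ 0.4412 -0.1717  0.046 ]
pad [0.5338 0.0049 0.032 ]
```

View pics/t1.png

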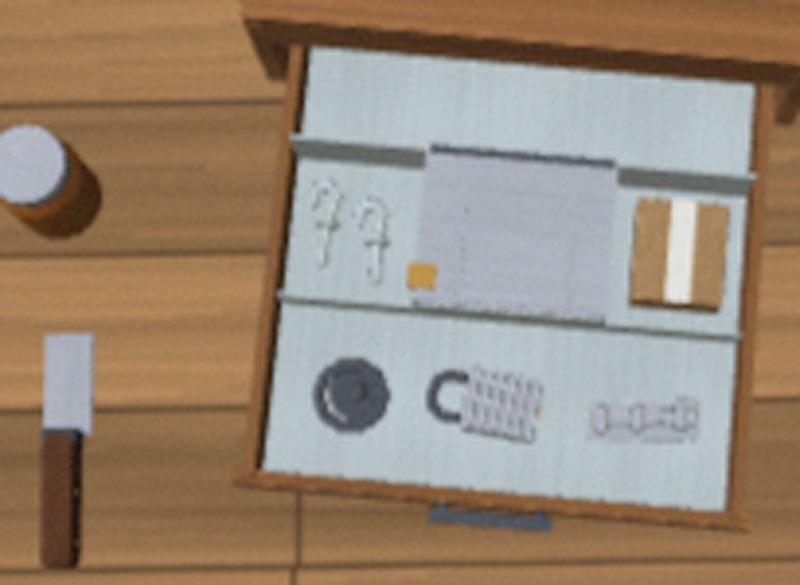

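Crop pixels that matter: flap corners (432,150), (615,165), (605,318) and (413,297); padlock body (503,405) with its shackle end at (428,397); scraper tip (69,334) with its handle end at (61,565). I'll fit the poses from these.

```bash
cat >> h.py <<'E'
def Q(): 
    o=status.get_obs(); return np.array(o["position"]),Rn.from_quat(o["ee_rot"])
def tooldown(yaw):  # scraper-forward = -tool x ; yaw of forward
    c,s=np.cos(yaw),np.sin(yaw); return Rn.from_matrix(np.array([[-c,-s,0],[-s,c,0],[0,0,-1]]))
def rel(p,R,p0,R0):
    return np.round(np.r_[(R0.inv()*R).as_rotvec(degrees=True),R0.inv().apply(np.array(p)-p0)],4).tolist()
E
python3 - <<'E'
from h import *
from scipy.optimize import least_squares
m=viewer.camera_model("top")
px=lambda c:(120+c[0]*.25625,75+c[1]*.25625)
W=lambda c,z:ray(m,*px(c),z)[:2]
L=[((432,152),126,78,.061),((615,166),126,-78,.061),((605,318),0,-78,.061),((413,300),0,78,.061),((262,470),-144,190,.036),((728,510),-144,-190,.036)]
w=np.array([W(c,z) for c,_,_,z in L]);l=np.array([[a,b] for _,a,b,_ in L])/1000
def f(p): c,s=np.cos(p[2]),np.sin(p[2]); return l@np.array([[c,-s],[s,c]]).T+p[:2]-w
r=least_squares(lambda p:f(p).ravel(),[.6,0,-.1]); print("drawer",r.x.round(4)); print((f(r.x)*1000).round(1))
D=r.x;c,s=np.cos(D[2]),np.sin(D[2]);M=np.array([[c,-s],[s,c]])
for n,q,z in [("pad",(503,405),.032),("shk",(428,397),.018),("bolt",(645,420),.02),("ring",(351,395),.014),("patch",(422,276),.061)]:
    a=W(q,z);print(n,a.round(4),"drw",(M.T@(a-D[:2])).round(4))
print("scr",W((61,565),.03).round(4),W((63,432),.03).round(4),W((69,334),.0015).round(4),W((72,432),.003).round(4))
p,R=Q();print(p,R.as_matrix().round(3))
print(rel([.485,.355,.20],tooldown(0.02),p,R))
E
```

```text
drawer [ 0.6035 -0.0103 -0.1037]
[[ 2.6  4.1]
 [ 0.8 -3.7]
 [ 0.4 -2. ]
 [-0.7  0.8]
 [-1.1  3.5]
 [-2.  -2.7]]
pad [ 0.5311 -0.0037] drw [-0.0727 -0.0009]
shk [0.5411 0.0576] drw [-0.0691  0.0611]
bolt [ 0.5187 -0.1192] drw [-0.073  -0.1171]
ring [0.5445 0.1211] drw [-0.0723  0.1246]
patch [0.6317 0.0591] drw [0.0209 0.072 ]
scr [0.4082 0.3509] [0.5154 0.352 ] [0.6024 0.3579] [0.5193 0.3529]
[0.19699997 0.59289884 0.24483766] [[-0.949  0.315 -0.   ]
 [ 0.315  0.949 -0.001]
 [-0.    -0.001 -1.   ]]
[-0.0494, -0.0071, -19.5249, -0.3483, -0.1349, 0.045]
```

Call:
{"api": "play_rows", "payload": {"plan": [0,0,-10,-0.06,-0.02,0,1,0,0,-19.5,-0.12,-0.045,0,1,0,0,-19.5,-0.18,-0.07,0,1,0,0,-19.5,-0.24,-0.09,0.03,1,0,0,-19.5,-0.29,-0.12,0.06,1,0,0,-19.5,-0.34,-0.134,0.09,1,0,0,-19.5,-0.356,-0.133,0.105,1,0,0,-19.5,-0.356,-0.133,0.105,1,0,0,-19.5,-0.356,-0.133,0.105,1], "squeeze": 60}}

```text
clock: 1.32
position: [0.4922, 0.3557, 0.1408]
ee_rot: [-0.01, 1.0, 0.0, -0.0]
ft_force: [-0.3, 0.6, -0.3]
grip_width: 0.999
grasp_force: 0.0
```

Run:
```python
from h import *
m=viewer.camera_model("wrist");p,R=Q();im=viewer.camera("wrist");cv2.imwrite("pics/w1.png",im[:,:,::-1])
print(p.round(4),R.as_matrix().round(3).tolist());C=-np.array(m["R"]).T@m["t"];print("cam",C.round(3))
np.save("w1.npy",m,allow_pickle=True)
```

```text
[0.4922 0.3557 0.1408] [[-1.0, -0.021, -0.0], [-0.021, 1.0, 0.001], [0.0, 0.001, -1.0]]
cam [0.408 0.355 0.269]
```

View pics/w1.png

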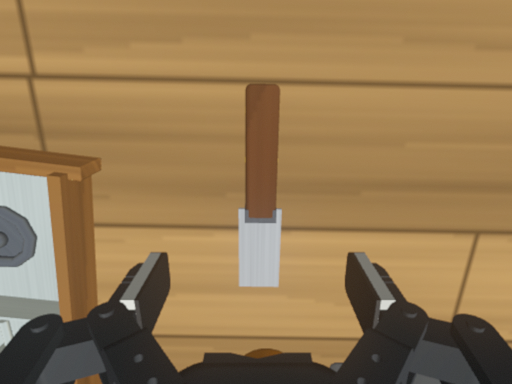

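The wrist view shows the scraper lying straight: handle end at (263,85), joint at (261,215), blade tip at (260,286).

Run:
```python
from h import *
m=viewer.camera_model("wrist")
a=ray(m,263,85,.03);b=ray(m,262,213,.03);c=ray(m,260,286.5,.0015);print(a.round(4),b.round(4),c.round(4))
d=c-a;yaw=np.arctan2(d[1],d[0]);print(np.hypot(d[0],d[1]),yaw)
o=c-.115*np.r_[np.cos(yaw),np.sin(yaw),0];g=o+.008*np.r_[np.cos(yaw),np.sin(yaw),0];print("origin",o,"grasp",g)
p,R=Q();g[2]=.018;print(rel(g,tooldown(yaw),p,R))
```

```text
[0.4077 0.36   0.03  ] [0.5092 0.362  0.03  ] [0.603  0.3629 0.0015]
0.1952296337785013 0.014696808602449311
origin [0.48796844 0.3612272  0.0015    ] grasp [0.49596758 0.36134477 0.0015    ]
[0.0768, 0.0199, 0.3862, -0.0039, 0.005, 0.1232]
```

Call:
{"api": "play_rows", "payload": {"plan": [0,0,0.4,-0.004,0.005,0.05,1,0,0,0.4,-0.004,0.005,0.09,1,0,0,0.4,-0.004,0.005,0.11,1,0,0,0.4,-0.004,0.005,0.122,1,0,0,0.4,-0.004,0.005,0.122,0.6,0,0,0.4,-0.004,0.005,0.122,0,0,0,0.4,-0.004,0.005,0.122,0,0,0,0.4,-0.004,0.005,0.122,0,0,0,0.4,-0.004,0.005,0.122,0,0,0,0.4,-0.004,0.005,0.122,0], "squeeze": 110}}

```text
clock: 2.62
position: [0.4976, 0.3603, 0.0197]
ee_rot: [-0.006, 1.0, 0.001, 0.001]
ft_force: [-1.9, -0.9, 7.9]
grip_width: 0.285
grasp_force: 109.1
```

```bash
cat >> h.py <<'E'
D=np.array([.6035,-.0103,-.1037])
def dw(x,y,z): c,s=np.cos(D[2]),np.sin(D[2]); return np.array([D[0]+c*x-s*y,D[1]+s*x+c*y,z])
E
python3 - <<'E'
from h import *
p,R=Q();tip=np.array([.603,.3629,.0015]);o=R.inv().apply(tip-p);print("tip in tool",o.round(4))
Rt=tooldown(-.1037)
# p0 = current pose
for x,y,z in [(-.04,0,.16),(-.04,0,.052)]:
    q=dw(x,y,z)-Rt.apply(o);print(q.round(4),rel(q,Rt,p,R))
E
```

```text
tip in tool [-0.1054  0.0013  0.0183]
[0.4587 0.0035 0.1783] [0.0846, 0.0831, 6.6541, 0.043, -0.3561, -0.1592]
[0.4587 0.0035 0.0703] [0.0846, 0.0831, 6.6541, 0.0432, -0.3562, -0.0512]
```

Call:
{"api": "play_rows", "payload": {"plan": [0,0,0,0,0,-0.05,0,0,0,0,0,0,-0.11,0,0,0,2,0.01,-0.05,-0.159,0,0,0,4,0.02,-0.11,-0.159,0,0,0,6.6,0.03,-0.17,-0.159,0,0,0,6.6,0.04,-0.23,-0.159,0,0,0,6.6,0.043,-0.29,-0.159,0,0,0,6.6,0.043,-0.33,-0.159,0,0,0,6.6,0.043,-0.356,-0.159,0,0,0,6.6,0.043,-0.356,-0.12,0,0,0,6.6,0.043,-0.356,-0.08,0,0,0,6.6,0.043,-0.356,-0.055,0,0,0,6.6,0.043,-0.356,-0.051,0,0,0,6.6,0.043,-0.356,-0.051,0]}}

```text
clock: 4.38
position: [0.4587, 0.0033, 0.07]
ee_rot: [0.051, 0.999, 0.0, 0.0]
ft_force: [-0.0, 1.1, -1.0]
grip_width: 0.285
grasp_force: 108.4
```

Run:
```python
from h import *
p,R=Q();print(p.round(4),R.as_matrix().round(3).tolist())
im=viewer.camera("wrist");s=viewer.camera("scene")
a=cv2.resize(im[150:384,60:460,::-1],None,fx=2,fy=1.6);a=cv2.resize(im[:,:,::-1],(500,375))
b=cv2.resize(s[140:290,130:330,::-1],(500,375)) # 2.5x
cv2.imwrite("pics/w2.png",im[:,:,::-1]);cv2.imwrite("pics/s2.png",cv2.resize(s[140:290,130:330,::-1],(800,600),interpolation=cv2.INTER_CUBIC))
o=np.array([-.1054,.0013,.0183]);T=p+R.apply(o);print("tip pred",T)
for n in ("wrist","scene"):
    m=viewer.camera_model(n)
    for X in (T,dw(0,0,.046),dw(0,.075,.046),dw(0,0,.058),dw(0,.078,.061),dw(0,-.078,.061)):
        c=np.array(m["R"])@X+m["t"];u=m["fx"]*c[0]/c[2]+m["cx"];v=m["fy"]*c[1]/c[2]+m["cy"]
        print(n,round(u,1),round(v,1), "crop",round((u-130)*4),round((v-140)*4))
```

```text
[0.4587 0.0033 0.07  ] [[-0.995, 0.103, 0.001], [0.103, 0.995, 0.0], [-0.001, 0.0, -1.0]]
tip pred [ 0.5637103  -0.00622241  0.0517721 ]
wrist 257.5 394.0 crop 510 1016
wrist 257.5 427.6 crop 510 1150
wrist 363.3 427.3 crop 933 1149
wrist 257.5 446.3 crop 510 1225
wrist 375.3 451.0 crop 981 1244
wrist 139.6 451.7 crop 38 1247
scene 237.9 209.8 crop 432 279
scene 223.3 215.4 crop 373 302
scene 232.3 239.1 crop 409 396
scene 223.0 212.8 crop 372 291
scene 232.4 237.0 crop 410 388
scene 214.3 189.4 crop 337 197
```

View pics/w2.png

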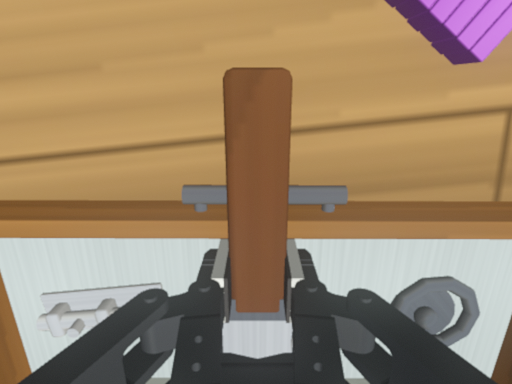

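View pics/s2.png

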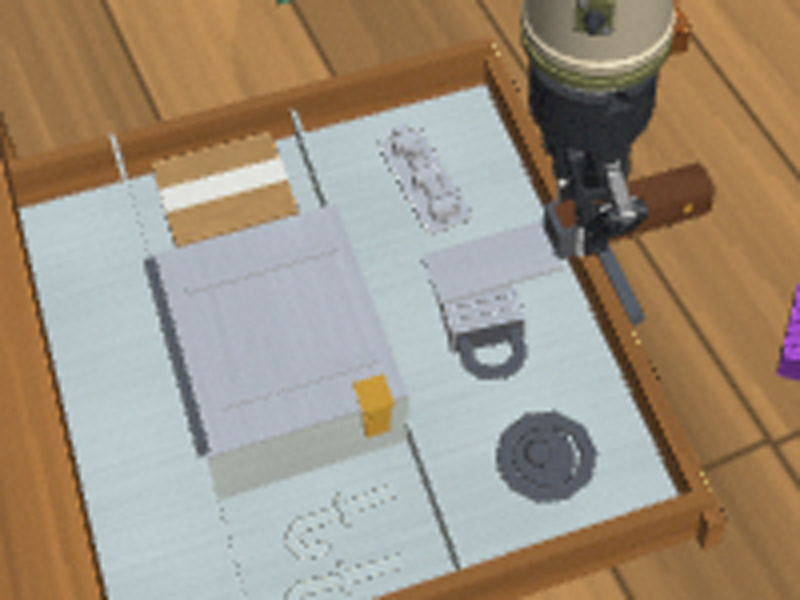

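The blade tip matches its prediction: seen at about crop (431,277), predicted (432,279). The flap's front corners, at (410,398) and (337,205), fit within a few mm. Next I insert the blade.

Call:
{"api": "play_rows", "payload": {"plan": [0,0,0,-0.02,0,0,0,0,0,0,-0.035,0,0,0,0,0,0,-0.045,0,0,0,0,0,0,-0.055,0,0,0,0,0,0,-0.065,0,0,0,0,0,0,-0.07,0,0,0,0,0,0,-0.07,0,0,0], "squeeze": 120}}

```text
clock: 5.35
position: [0.5281, -0.004, 0.0692]
ee_rot: [0.051, 0.999, -0.0, -0.0]
ft_force: [-1.0, 0.8, -1.0]
grip_width: 0.285
grasp_force: 118.9
```

Call:
{"api": "play_rows", "payload": {"plan": [0,0,0,0,0,-0.006,0,0,0,0,0,0,-0.012,0,0,0,0,-0.001,0,-0.02,0,0,0,0,-0.002,0,-0.028,0,0,0,0,-0.004,0,-0.034,0,0,0,0,-0.008,0,-0.043,0,0,0,0,-0.008,0,-0.043,0]}}

```text
clock: 6.22
position: [0.5369, -0.0047, 0.1132]
ee_rot: [0.051, 0.999, 0.0, 0.001]
ft_force: [1.0, 0.5, -2.0]
grip_width: 0.282
grasp_force: 119.1
```

Run:
```python
from h import *
s=viewer.camera("scene");cv2.imwrite("pics/s3.png",cv2.resize(s[110:290,110:350,::-1],(800,600),interpolation=cv2.INTER_CUBIC))
m=viewer.camera_model("scene");p,R=Q();T=p+R.apply([-.1054,.0013,.0183])
c=np.array(m["R"])@T+m["t"];u=m["fx"]*c[0]/c[2]+m["cx"];v=m["fy"]*c[1]/c[2]+m["cy"];print((u-110)/.3,(v-110)/.3)
```

```text
323.9788006611655 329.60756181535925
```

View pics/s3.png

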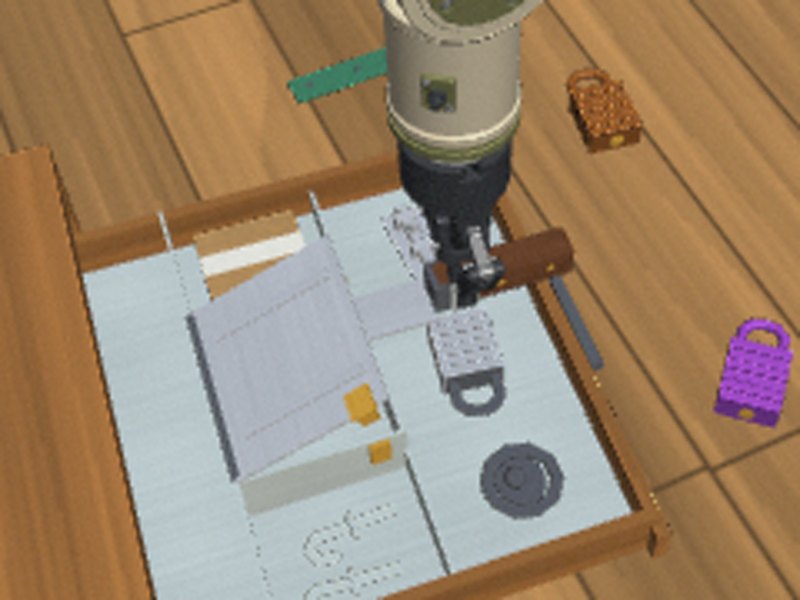

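Call:
{"api": "play_rows", "payload": {"plan": [0,0,0,-0.004,0,-0.009,0,0,0,0,-0.009,0,-0.017,0,0,0,0,-0.015,0,-0.025,0,0,0,0,-0.021,0,-0.031,0,0,0,0,-0.028,0,-0.037,0,0,0,0,-0.036,0,-0.043,0,0,0,0,-0.044,0,-0.048,0,0,0,0,-0.053,0,-0.052,0,0,0,0,-0.062,0,-0.055,0,0,0,0,-0.072,0,-0.057,0,0,0,0,-0.08,0,-0.058,0,0,0,0,-0.088,0,-0.058,0,0,0,0,-0.095,0,-0.058,0,0,0,0,-0.102,0,-0.057,0,0,0,0,-0.109,0,-0.056,0,0,0,0,-0.116,0,-0.055,0,0,0,0,-0.12,0,-0.055,0,0,0,0,-0.12,0,-0.055,0,0,0,0,-0.12,0,-0.055,0]}}

```text
clock: 8.65
position: [0.6555, -0.017, 0.1675]
ee_rot: [0.051, 0.999, 0.0, 0.0]
ft_force: [0.2, 0.5, -1.3]
grip_width: 0.275
grasp_force: 119.4
```

Run:
```python
from h import *
s=viewer.camera("scene");cv2.imwrite("pics/s4.png",cv2.resize(s[110:290,110:350,::-1],(800,600),interpolation=cv2.INTER_CUBIC))
m=viewer.camera_model("scene")
for th in (1.6,1.75,1.9):
  for y in (.078,-.078):
    X=dw(.126-.126*np.cos(th),y,.058+.126*np.sin(th));c=np.array(m["R"])@X+m["t"];u=m["fx"]*c[0]/c[2]+m["cx"];v=m["fy"]*c[1]/c[2]+m["cy"];print(th,y,(u-110)/.3,(v-110)/.3)
```

```text
1.6 0.078 206.95224741664885 384.4463050704129
1.6 -0.078 156.74033166790025 207.92925856530474
1.75 0.078 178.4190799393313 394.61319020458313
1.75 -0.078 130.70684063336256 216.67634113499778
1.9 0.078 151.35669886314835 406.9014151409888
1.9 -0.078 106.13402202903994 227.78608828360984
```

View pics/s4.png

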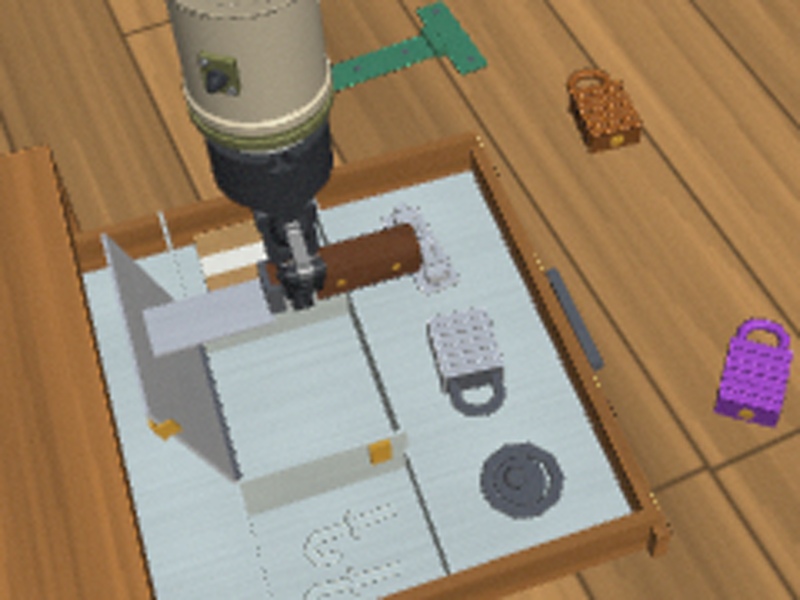

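Run:
```python
from h import *
p,R=Q();Rt=tooldown(.013);print(rel([.49,.362,.168],Rt,p,R),rel([.49,.362,.0200],Rt,p,R))
```

```text
[0.0089, 0.046, -6.6238, 0.2034, 0.3601, -0.0005] [0.0089, 0.046, -6.6238, 0.2036, 0.3601, 0.1475]
```

Call:
{"api": "play_rows", "payload": {"plan": [0,0,0,0.05,0,0,0,0,0,0,0.1,0,-0.001,0,0,0,0,0.15,0.02,-0.001,0,0,0,-3,0.18,0.07,-0.001,0,0,0,-6.6,0.2034,0.12,-0.001,0,0,0,-6.6,0.2034,0.18,-0.001,0,0,0,-6.6,0.2034,0.24,-0.001,0,0,0,-6.6,0.2034,0.3,-0.001,0,0,0,-6.6,0.2034,0.345,-0.001,0,0,0,-6.6,0.2034,0.36,0.02,0,0,0,-6.6,0.2034,0.36,0.07,0,0,0,-6.6,0.2034,0.36,0.11,0,0,0,-6.6,0.2034,0.36,0.135,0,0,0,-6.6,0.2034,0.36,0.143,0,0,0,-6.6,0.2034,0.36,0.1475,0,0,0,-6.6,0.2034,0.36,0.1475,0]}}

```text
clock: 10.7
position: [0.4903, 0.3623, 0.0207]
ee_rot: [-0.006, 1.0, 0.0, 0.001]
ft_force: [0.5, 0.2, -1.3]
grip_width: 0.276
grasp_force: 119.3
```

Call:
{"api": "play_rows", "payload": {"plan": [0,0,0,0,0,0.001,0,0,0,0,0,0,0.001,0.6,0,0,0,0,0,0.001,1,0,0,0,0,0,0.001,1,0,0,0,0,0,0.001,1,0,0,0,0,0,0.001,1,0,0,0,0,0,-0.05,1,0,0,0,0,0,-0.11,1,0,0,0,0,0,-0.17,1,0,0,0,0,0,-0.18,1,0,0,0,0,0,-0.18,1], "squeeze": 60}}

```text
clock: 12.08
position: [0.4899, 0.362, 0.2001]
ee_rot: [-0.006, 1.0, 0.0, 0.0]
ft_force: [0.0, -0.2, -0.7]
grip_width: 1.0
grasp_force: 0.0
```

Run:
```python
from h import *
p,R=Q();print(p)
# padlock: shackle at +drawer y; closing axis (tool y) along drawer x; tool x = +-drawer y
yw=D[2]
for k in (0,np.pi):
    y=np.r_[np.cos(yw),np.sin(yw),0]*(1 if k==0 else -1);z=np.r_[0,0,-1.];x=np.cross(y,z)
    print(rel([.531,-.001,.20],Rn.from_matrix(np.c_[x,y,z]),p,R), status.get_obs()["joint_pos"][6])
```

```text
[0.48994522 0.36204856 0.20009755]
[0.0709, -0.0095, 96.6646, -0.0365, -0.3635, -0.0002] 0.90374344563672
[0.0092, 0.0687, -83.3354, -0.0365, -0.3635, -0.0002] 0.90374344563672
```

Call:
{"api": "play_rows", "payload": {"plan": [0,0,10,0,-0.05,0,1,0,0,20,-0.01,-0.1,0,1,0,0,30,-0.02,-0.16,0,1,0,0,40,-0.03,-0.21,0,1,0,0,50,-0.0365,-0.26,0,1,0,0,60,-0.0365,-0.31,0,1,0,0,70,-0.0365,-0.35,0,1,0,0,80,-0.0365,-0.3635,0,1,0,0,90,-0.0365,-0.3635,0,1,0,0,96.7,-0.0365,-0.3635,0,1,0,0,96.7,-0.0365,-0.3635,0,1,0,0,96.7,-0.0365,-0.3635,0,1]}}

```text
clock: 13.58
position: [0.5304, -0.0011, 0.1988]
ee_rot: [0.742, 0.67, -0.001, -0.0]
ft_force: [-0.0, -0.3, -0.1]
grip_width: 0.997
grasp_force: 0.0
```

Run:
```python
from h import *
p,R=Q();print(p,R.as_matrix().round(3).tolist(),status.get_obs()["joint_pos"][6])
w=viewer.camera("wrist");s=viewer.camera("scene")
a=np.full((600,800,3),0,np.uint8);a[:384,:512]=w[:,:,::-1]
b=cv2.resize(s[240:384,250:390,::-1],(288,296));a[:296,512:]=b
b=cv2.resize(s[120:250,110:230,::-1],(288,300));a[300:600,512:]=b
cv2.imwrite("pics/w5.png",a)
```

```text
[ 0.53043896 -0.00110618  0.19878794] [[0.101, 0.995, -0.002], [0.995, -0.101, -0.0], [-0.001, -0.002, -1.0]] -0.11021909658264745
```

View pics/w5.png

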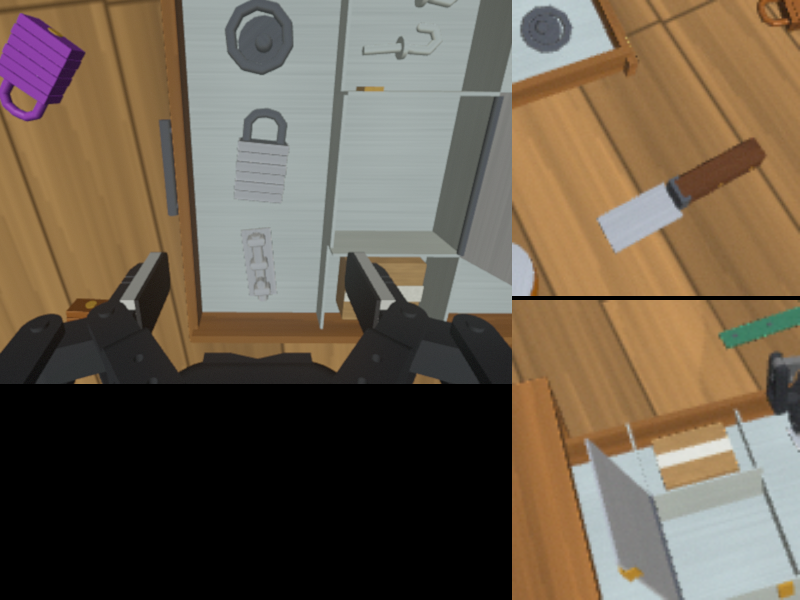

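The scraper lies flat on the bench and the flap stands open. In the wrist view the padlock top spans (241,140), (290,146), (280,203) and (234,199), and the sill runs from (343,94) to (331,250).

Run:
```python
from h import *
m=viewer.camera_model("wrist");p,R=Q()
c=np.array([ray(m,u,v,.032) for u,v in [(241,140),(290,146),(280,203),(234,199)]]);ctr=c.mean(0)
x=(c[0]+c[1]-c[2]-c[3])/2;y=(c[1]-c[2])*0+(c[0]+c[3]-c[1]-c[2])/2
yaw=np.arctan2(x[1],x[0]);print(ctr.round(4),"len",np.hypot(*x[:2]),np.hypot(*y[:2]),"yaw",yaw,"yaw from y",np.arctan2(y[1],y[0])+np.pi/2)
for n,u,v,z in [("sillL",343,94,.046),("sillR",331,250,.046),("frontboard in",196,290,.036),("fb in up",184,30,.036),("bolt top",257,228,.02),("shk top",264,110,.018)]:
    a=ray(m,u,v,z);cc,s=np.cos(D[2]),np.sin(D[2]);d=a[:2]-D[:2];print(n,a.round(4),"drw",round(cc*d[0]+s*d[1],4),round(-s*d[0]+cc*d[1],4))
yw=yaw-np.pi/2
yy=np.r_[np.cos(yw),np.sin(yw),0];z=np.r_[0,0,-1.];xx=np.cross(yy,z)
print(rel([ctr[0],ctr[1],.025],Rn.from_matrix(np.c_[xx,yy,z]),p,R))
```

```text
[0.5339 0.001  0.032 ] len 0.05995402059047532 0.04724203576934729 yaw 1.3311621067461552 yaw from y 4.502358855771417
sillL [0.6118 0.0683 0.046 ] drw 0.0001 0.079
sillR [ 0.5975 -0.0841  0.046 ] drw 0.0016 -0.074
frontboard in [ 0.4481 -0.1254  0.036 ] drw -0.1426 -0.1305
fb in up [0.4814 0.1334 0.036 ] drw -0.1363 0.1303
bolt top [ 0.523 -0.064  0.02 ] drw -0.0745 -0.0617
shk top [0.5427 0.0598 0.018 ] drw -0.0678 0.0634
[-0.04, 0.0168, 7.8567, 0.0025, 0.0031, 0.1743]
```

Call:
{"api": "play_rows", "payload": {"plan": [0,0,7,0.0025,0.003,0.04,0.9,0,0,7,0.0025,0.003,0.09,0.9,0,0,7,0.0025,0.003,0.13,0.9,0,0,7,0.0025,0.003,0.16,0.9,0,0,7,0.0025,0.003,0.173,0.9,0,0,7,0.0025,0.003,0.173,0.9,0,0,7,0.0025,0.003,0.173,0.4,0,0,7,0.0025,0.003,0.173,0.2,0,0,7,0.0025,0.003,0.173,0.2,0,0,7,0.0025,0.003,0.173,0.2,0,0,7,0.0025,0.003,0.173,0.2], "squeeze": 60}}

```text
clock: 15.05
position: [0.5352, 0.0012, 0.0283]
ee_rot: [0.782, 0.623, 0.001, 0.0]
ft_force: [-2.0, -0.1, 6.3]
grip_width: 0.565
grasp_force: 62.4
```

Run:
```python
from h import *
p,R=Q();D[1]=-.008;D[0]=.604
yy=np.r_[np.cos(D[2]),np.sin(D[2]),0];z=np.r_[0,0,-1.];Rt=Rn.from_matrix(np.c_[np.cross(yy,z),yy,z])
t=dw(.060,-.008,.13);print(t,rel(t,Rt,p,R));t[2]=.031;print(rel(t,Rt,p,R))
```

```text
[ 0.66284956 -0.02216788  0.13      ] [0.1274, -0.0702, -7.0328, 0.006, 0.1298, -0.1014]
[0.1274, -0.0702, -7.0328, 0.0059, 0.1296, -0.0024]
```

Call:
{"api": "play_rows", "payload": {"plan": [0,0,0,0,0,-0.04,0.2,0,0,0,0,0,-0.08,0.2,0,0,0,0,0,-0.101,0.2,0,0,-3,0.003,0.03,-0.101,0.2,0,0,-7,0.006,0.07,-0.101,0.2,0,0,-7,0.006,0.11,-0.101,0.2,0,0,-7,0.006,0.13,-0.101,0.2,0,0,-7,0.006,0.13,-0.101,0.2], "squeeze": 80}}

```text
clock: 16.05
position: [0.6628, -0.0228, 0.1277]
ee_rot: [0.743, 0.669, -0.0, 0.0]
ft_force: [-0.5, -0.1, -4.0]
grip_width: 0.56
grasp_force: 88.3
```

Run:
```python
from h import *
p,R=Q();print(p)
w=viewer.camera("wrist");s=viewer.camera("scene")
a=np.zeros((400,800,3),np.uint8);a[:384,:512]=w[:,:,::-1];a[:400,512:]=cv2.resize(s[110:290,110:240,::-1],(288,400));cv2.imwrite("pics/w6.png",a)
```

```text
[ 0.66283821 -0.02284606  0.12774605]
```

View pics/w6.png

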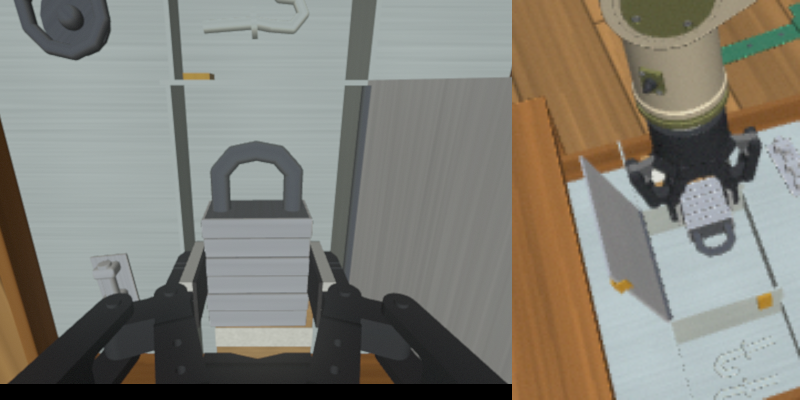

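The padlock is held straight and centred over the pocket, with its shackle at (255,150) between the pocket walls at x≈185 and x≈345 px. I'll lower it and release.

Call:
{"api": "play_rows", "payload": {"plan": [0,0,0,0,0,0.025,0.2,0,0,0,0,0,0.05,0.2,0,0,0,0,0,0.075,0.2,0,0,0,0,0,0.09,0.2,0,0,0,0,0,0.096,0.2,0,0,0,0,0,0.099,0.2,0,0,0,0,0,0.099,0.2]}}

```text
clock: 17.02
position: [0.6626, -0.0223, 0.0294]
ee_rot: [0.743, 0.669, 0.0, 0.0]
ft_force: [0.7, -0.2, -3.5]
grip_width: 0.562
grasp_force: 88.2
```

Call:
{"api": "play_rows", "payload": {"plan": [0,0,0,0,0,0.001,0.2,0,0,0,0,0,0.001,0.58,0,0,0,0,0,0.001,0.65,0,0,0,0,0,0.001,0.72,0,0,0,0,0,0.001,0.72,0,0,0,0,0,0.001,0.72,0,0,0,0,0,-0.03,0.72,0,0,0,0,0,-0.08,0.72,0,0,0,0,0,-0.14,0.72,0,0,0,0,0,-0.2,0.72,0,0,0,0,0,-0.2,0.72,0,0,0,0,0,-0.2,0.72]}}

```text
clock: 18.52
position: [0.662, -0.0222, 0.2283]
ee_rot: [0.743, 0.669, -0.0, -0.0]
ft_force: [-0.2, -0.7, -0.4]
grip_width: 0.718
grasp_force: 0.0
```

Run:
```python
from h import *
p,R=Q();print(p)
w=viewer.camera("wrist");s=viewer.camera("scene")
a=np.zeros((400,800,3),np.uint8);a[:384,:512]=w[:,:,::-1];a[:400,512:]=cv2.resize(s[110:290,110:240,::-1],(288,400));cv2.imwrite("pics/w7.png",a)
```

```text
[ 0.66198401 -0.02215831  0.22833897]
```

View pics/w7.png

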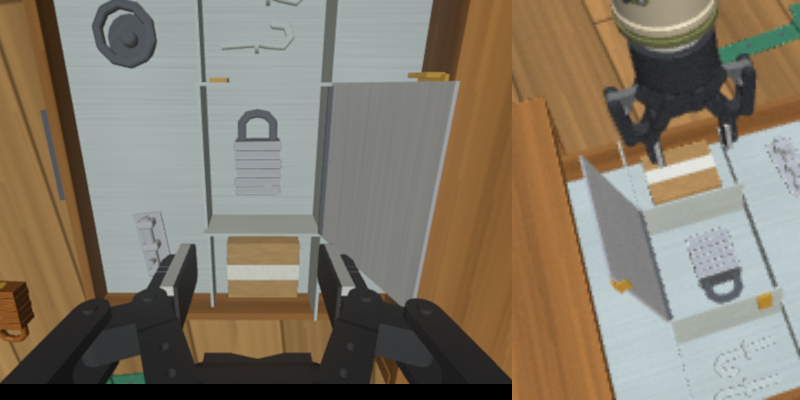

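The padlock lies in the pocket at about (258,165) px, the flap is open, and the gripper is clear. I'm handing in.

```bash
python3 -c "
from workcell import manip; print(manip.hand_in())"
```

```text
the job is handed in; nothing more can be done
None
```

I handed the job in at about 18.6 s on the robot clock; no verdict came back. In the last pictures the flap stands open past upright after being prised up with the blade, the scraper lies on the bench beside the drawer, the padlock sits in the pocket and the other hardware looks undisturbed.

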